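Seat the core carrier in the scanner and start the scan

ROBOT

A 7-joint arm with a two-finger parallel gripper is mounted at the origin on the work surface. World frame = base frame: x ahead of the robot, y to its left, z up, the work surface at z = 0. Lengths are in mm, angles in rad, forces in N, time in s.
With the tool pointing down it reaches from about 425 to 875 mm from the base axis. Payload 4.7 kg.
Tool frame: the origin (TCP) lies at the very end of the fingers, on their centre line; the grasp point (between the pads) lies 19 mm behind it; z points along the fingers, y is the direction in which the jaws open and shut (so a half turn about z gives the same grasp; the last joint's range is limited). The gripper opens to 87 mm and grips with 3 to 60 N. Pads are 19 mm wide; open, the fingers measure 117 mm over their backs; the gripper's body (75 mm by 190 mm) begins 51 mm behind the grasp point.
Start: joints at [1.351, 0.321, -0.07, 1.45, 0.023, 1.371, -0.057], TCP at [150.567, -632.341, 222.587] pointing down, gripper open.
Joint ranges: [-2.86, 2.86], [-0.3, 2.09], [-1.38, 1.24], [0.06, 2.45], [-1.56, 4.7], [0.09, 2.05], [-2.69, 2.69]. Speed limits (rad/s): [2.57, 2.57, 3.14, 3.14, 3.14, 3.14, 3.14].

INTERFACE

Orientations are given as [roll, pitch, yaw] about the fixed x, y, z axes, in that order (R = Rz(yaw) Ry(pitch) Rx(roll)).
In Python, from cell import ctrl, read_camera gives the robot as it stands.
- The arm moves only by the tool move_arm, never from a script. Its argument "series" is a list of rows, each an object of numbers: "ax", "ay", "az": the turn, a rotation vector about the tool's x, y, z in rad; "dx", "dy", "dz": the shift along the tool's x, y, z in mm; "grip": the closure in counts, from 0 (fully open) to 255 (shut). A call has 1 to 5 rows; each row is the pose to reach, as a shift and turn from the pose commanded when the call began, along the tool's axes at that moment; what a row does not reach only later rows make up. A row lasts 1/10 s, in which the tool goes at most 50 mm and 8.59 degrees, less where a joint would pass 70% of its speed; a pose out of reach is approached as far as the arm can. A call with a gripper value outside its range is refused whole. The fingers move at their own pace and stop on an object; the grip force is fixed at half the most. Time passes only in rows, so rows that repeat a pose let the fingers close. It gives the time, the measured TCP pose, the force and the opening at its end, in the units of the state.
- ctrl.state(): the state, without advancing time (a new reading comes with each control period).
- read_camera(name): name is "side" or "top" or "wrist"; returns a dict with "img" (400x640x3 uint8, red, green, blue), "vertical_fov" (degrees; the focal length in pixels is half the picture's height over the tangent of half this angle, whatever the lens; pixels are square), "cx", "cy" (the principal point, pixels), "world_from_camera" (4x4, takes a point from camera to world coordinates). Camera axes: x right, y up, looking along -z (the intrinsics and any distortion apply to the point x, -y, -z); pixel columns grow to the right and rows downward; lengths in mm; the calibration is good to about 2 mm. A picture is of the moment at which its call begins. There is no depth.
- ctrl.hand_in(): hands the job in, once; it reports no verdict.
The state is a dict: "time_s": time; "joint_positions": joint angles; "joint_vel": joint speeds; "joint_efforts": joint torques, N m; "eef_pos": TCP position; "ee_rot": TCP orientation; "wrist_force": force on the tool from outside, world axes, zero at the start; "torque": the same for the moment, N m; "gripper_width": finger opening in mm.
Only numpy, scipy, OpenCV 4.12 (cv2) and the standard library are available. Lean on these libraries where they do the work, as an engineer would, in place of code of your own. Each camera call takes 0.05 s, during which the arm holds its last target.

TASK

Load the drill core for its scan: with your fingertips, push the plywood carrier board along the scanner's rails into the hood until you feel it drop into its locating notches and sit level, without lifting it off its rails or shaking the core out of its cradle. Once it is seated, press the green start button all the way down and let it go. Do not press the red stop button, and leave the bottle, the hand lens and the marker where they are.

Things in the scene. Friction and masses are not known exactly. Their poses are not given: they have to be found in the camera images.
- scanner: Benchtop core scanner, fixed: two aluminium rails along its y axis run into a white hood at the -y end. Origin on the bench, midway between the rails; z up. Rails 20 mm wide, inner faces at x = +-51.5 mm, tops at z = 50, y = -360 to +300 mm; between them only cross-members, tops at z = 20. Hood x = -160 to 160, y = -440 to -100, roof z = 225 mm; its mouth faces +y, 170 mm wide, 150 high.
- seat (a point): Where the carrier's origin lies when seated (2 mm of play each way along y): scanner x = 0, y = -90, z = 35 mm; axes as the scanner's. Each rail has two square notches 7 mm deep with black floors: a short one, y = -8 to +18 mm in the scanner's frame, in view outside the hood, and a long one, y = -209 to -161 mm, inside it.
- carrier: Loose plywood board, 100 (x) x 260 (y) x 18 mm, guided between the rails (1.5 mm of play a side), axes along the scanner's. Origin at the centre of its underside. It starts 80 to 170 mm from the seat on the +y side and slides towards scanner -y. With the core 0.65 to 1 kg, 3 to 7 N of friction. Origin 42 mm above the bench while riding; it falls 7 mm on seating then stops against the notch walls.
- shoes (a point): Midway between the two short shoes, at carrier y = +95 mm, 8 mm above its origin. Four dark steel shoes stick out of the board's sides (to x = +-69 mm), undersides at this height, and ride on the rail tops: this short pair, 22 mm long, and a long pair, 44 mm, at y = -95 mm. The long pair bridges the short notches, so both pairs drop at once, only at the seat.
- end_plate (a point): Centre of the outer face of the bare aluminium plate standing at the carrier's +y end, a flat face to push on: carrier y = +130 mm, 45 mm above its origin. The face is 84 mm wide and reaches from 18 to 73 mm above the carrier's origin. Axes as the carrier's, the face looks to +y.
- core: Loose piece of drill core, rough greenish-grey rock with brassy grains: a cylinder of 48 mm diameter, 112 mm long, lying along the carrier's y in a grey V-shaped cradle on the board (carrier y = -115 to +5 mm). Origin on its lowest line at mid length: 26 mm above the carrier's origin, at carrier y about -55 mm. Its top is 73 mm above the carrier's origin.
- core_center (a point): Centre of the drill core: carrier x = 0, y = about -55 mm, 49.5 mm above the carrier's origin, while it lies in its cradle.
- start_button (a joint): Travel of the green start button, pressed straight down: 0 = up, 0.006 m = fully down. A spring pushes it back up; fully down takes about 5 N.
- start_button_top (a point): Centre of the top face of the green start button (30 mm diameter, black housing) on a black panel on the hood's roof, at scanner x = -30, y = -170 mm. An amber lamp at the far end of the roof (x = 120, y = -400 mm) reaches 267 mm above the bench.
- stop_button (a joint): Travel of the red stop button: 0 = up, 0.006 m = fully down, about 6 N. It must not be pressed.
- stop_button_top (a point): Centre of the top face of the red stop button (36 mm diameter, yellow housing), on the same panel at scanner x = +65, y = -170 mm.
- bottle: A loose white dropper bottle with a red cap, 38 mm diameter, 85 mm tall, standing upright beside the rails. Origin at the centre of its foot. Leave it alone.
- lens: A loose folding hand lens: a steel barrel of 26 mm diameter and 20 mm high at its origin (underside) and a black 14 mm wide case reaching to y = +51 mm. Lies on the bench beside the rails. Leave it alone.
- marker: A loose marker pen, black with a blue cap, 130 mm long along its y, 18 mm thick, lying on the bench beside the rails. Origin at mid length on its underside. Leave it alone.
Things that resemble listed ones, but are neither listed nor needed, are in the scene too. What is shaped like the core but purple or turquoise is not meant.

How it is judged:
By the outcome, as a careful person would: the job done as asked, in the order asked, and still so for the second after the job is handed in, with the robot touching nothing.
It also fails if it takes over 48 s, if anything falls off the work surface, if the arm or the gripper's body presses on something with over 40 N, if the wrist force passes 120 N, or if a joint passes its speed limit or range.

## Working session

There is one attempt and no reset: what is moved stays moved. The work goes in short steps, Python scripts to look and compute and a tool call to move; the robot and the scene stay as the last step left them, time stands still between calls to the robot, and variables do not carry over. Pictures are saved under pics/ and viewed, and the job is handed in when it is done.

Besides the shell and the picture viewer there is one more tool, called after "Emit:" as name([rows], argument=value, ...), one row to a line, values as JSON. move_arm: Moves the arm, as the interface text tells. Its arguments: {"type":"object","properties":{"series":{"type":"array","items":{"type":"object","properties":{"ax":{"type":"number"},"ay":{"type":"number"},"az":{"type":"number"},"dx":{"type":"number"},"dy":{"type":"number"},"dz":{"type":"number"},"grip":{"type":"number"}}}}},"required":["series"]}

```bash
ls; mkdir -p pics; python3 - <<'E'
from cell import ctrl, read_camera
import cv2
print(ctrl.state())
for n in ["side","top","wrist"]:
    d=read_camera(n); cv2.imwrite(f"pics/{n}0.png",d["img"][:,:,::-1]); print(n,{k:v for k,v in d.items() if k!="img"})
E
```

```text
pics
{'time_s': 0.0, 'joint_positions': array([ 1.35111864,  0.32179994, -0.07004499,  1.45167111,  0.02261539,
        1.37080219, -0.05690629]), 'joint_vel': array([-3.23719794e-06,  1.63248165e-03,  1.34676053e-03,  1.66433940e-03,
        4.61151673e-04, -6.10991778e-04, -7.88609668e-04]), 'joint_efforts': array([ 9.58043483e-05, -4.91291177e+01, -4.03586654e-01, -3.12522483e+01,
       -6.38216618e-02,  4.37113491e-02,  1.62532306e-04]), 'eef_pos': array([ 150.36854567, -631.79918221,  221.47813964]), 'ee_rot': array([-3.13970229e+00,  1.26556534e-04,  2.33767359e-01]), 'wrist_force': array([-0.46500273, -0.58915458,  0.83501645]), 'torque': array([-0.03142113, -0.02258829,  0.00570082]), 'gripper_width': 87.25009304971694}
side {'vertical_fov': 49.45794791512885, 'cx': 327.9386089251267, 'cy': 207.2805516949852, 'world_from_camera': array([[-9.70293801e-01,  1.65006499e-01, -1.76925960e-01,
         4.08652135e+02],
       [-2.41803884e-01, -6.37864028e-01,  7.31204734e-01,
         6.40153938e+02],
       [ 7.79882817e-03,  7.52264805e-01,  6.58814725e-01,
         7.25628525e
[... 304 characters left out ...]
9551123e-01, -2.80203110e-02, -1.06025361e-02,
         5.14480148e+01],
       [-1.14248585e-02,  2.93520843e-02,  9.99503841e-01,
         9.09367151e+02],
       [ 0.00000000e+00,  0.00000000e+00,  0.00000000e+00,
         1.00000000e+00]])}
wrist {'vertical_fov': 61.78913269022166, 'cx': 321.1247776546726, 'cy': 193.19904492691197, 'world_from_camera': array([[ 2.31489218e-01,  9.39661034e-01,  2.51892602e-01,
         2.19016601e+02],
       [-9.72837069e-01,  2.23829779e-01,  5.90615609e-02,
        -6.14614016e+02],
       [-8.83217880e-04, -2.58722575e-01,  9.65951267e-01,
         3.84084038e+02],
       [ 0.00000000e+00,  0.00000000e+00,  0.00000000e+00,
         1.00000000e+00]])}
```

View pics/side0.png

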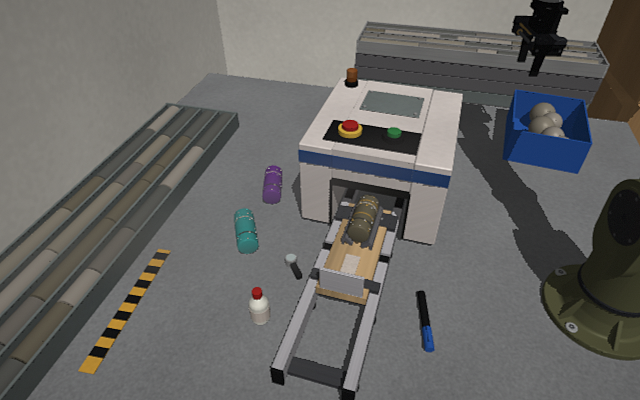

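View pics/top0.png

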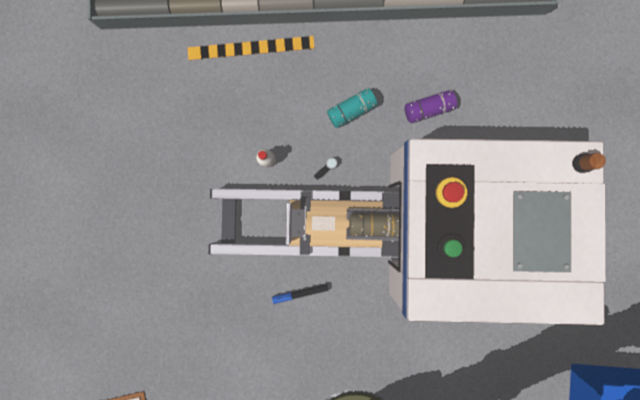

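```bash
cat > h.py <<'E'
import numpy as np, cv2
def ray(d,u,v):
    f=200/np.tan(np.radians(d["vertical_fov"]/2)); T=d["world_from_camera"]
    r=T[:3,:3]@np.array([(u-d["cx"])/f,-(v-d["cy"])/f,-1]); return T[:3,3],r
def onz(d,u,v,z):
    o,r=ray(d,u,v); return o+r*(z-o[2])/r[2]
def tri(d1,p1,d2,p2):
    o1,r1=ray(d1,*p1);o2,r2=ray(d2,*p2)
    A=np.stack([r1,-r2],1); t=np.linalg.lstsq(A,o2-o1,rcond=None)[0]
    a=o1+r1*t[0];b=o2+r2*t[1]; return (a+b)/2,np.linalg.norm(a-b)
def proj(d,P):
    f=200/np.tan(np.radians(d["vertical_fov"]/2)); T=d["world_from_camera"]
    q=T[:3,:3].T@(np.array(P)-T[:3,3]); return d["cx"]-f*q[0]/q[2], d["cy"]+f*q[1]/q[2]
def blob(img,lo,hi):
    m=cv2.inRange(cv2.cvtColor(np.ascontiguousarray(img),cv2.COLOR_RGB2HSV),lo,hi)
    n,l,s,c=cv2.connectedComponentsWithStats(m)
    return [(s[i,4],*c[i].round(1),s[i,:4].tolist()) for i in np.argsort(-s[1:,4])[:4]+1]
E
python3 - <<'E'
from cell import read_camera
from h import *
t=read_camera("top");s=read_camera("side")
for n,d in (("top",t),("side",s)):
    print(n,"green",blob(d["img"],(55,120,60),(80,255,255)))
    print(n,"red",blob(d["img"],(0,170,90),(6,255,255)))
cv2.imwrite("pics/topz.png",cv2.resize(t["img"][175:270,200:410,::-1],None,fx=3.8,fy=3.8,interpolation=2))
cv2.imwrite("pics/sidez.png",cv2.resize(s["img"][180:390,265:415,::-1],None,fx=2.8,fy=2.8,interpolation=2))
E
```

```text
top green [(np.int32(2), np.float64(449.5), np.float64(243.5), [449, 243, 2, 2]), (np.int32(2), np.float64(455.5), np.float64(253.5), [455, 253, 2, 2]), (np.int32(1), np.float64(457.0), np.float64(246.0), [457, 246, 1, 1]), (np.int32(1), np.float64(448.0), np.float64(246.0), [448, 246, 1, 1])]
top red [(np.int32(8), np.float64(260.6), np.float64(154.0), [259, 152, 5, 6])]
side green [(np.int32(118), np.float64(393.8), np.float64(132.4), [387, 128, 15, 10])]
side red [(np.int32(121), np.float64(350.0), np.float64(124.7), [343, 120, 15, 11]), (np.int32(91), np.float64(256.5), np.float64(292.6), [252, 287, 10, 12])]
```

View pics/topz.png

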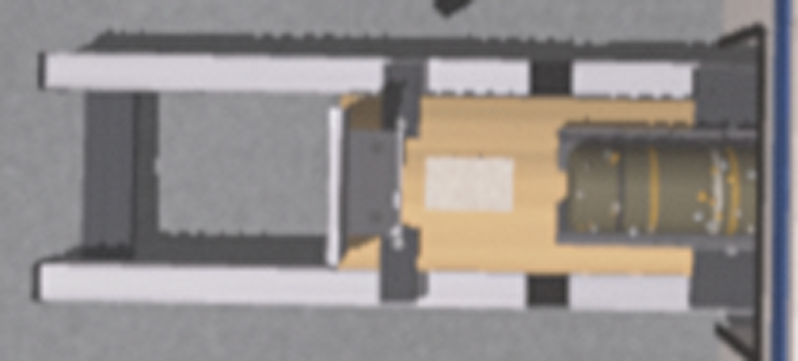

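View pics/sidez.png

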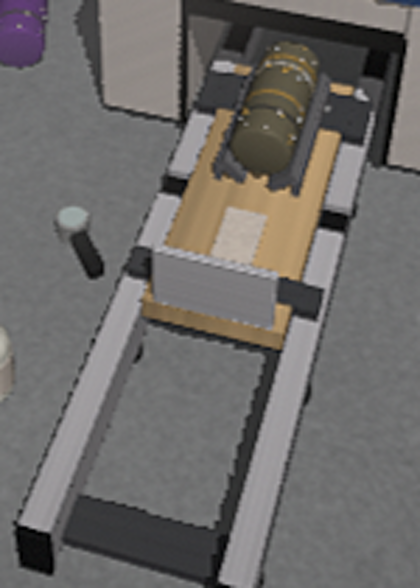

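```bash
python3 - <<'E'
from cell import read_camera
from h import *
t=read_camera("top");s=read_camera("side")
g=lambda a,b:(200+a/3.8-.4,175+b/3.8-.4)
h=lambda a,b:(265+a/2.8-.4,180+b/2.8-.4)
# detect red, green in top
print(blob(t["img"],(50,80,30),(85,255,255)),blob(t["img"],(0,150,90),(8,255,255))[:2],blob(t["img"],(170,150,90),(180,255,255))[:2])
for n,p,z in [("URend out",(39,53),50),("URend in",(42,89),50),("LRend in",(36,262),50),("LRend out",(33,300),50),
  ("UR out far",(690,62),50),("LR in notch L",(528,274),50),("LR notch R out",(569,306),50),("LR notch L out",(528,306),50),("UR notch L in",(530,95),50),("UR notch R in",(572,95),50),
  ("plate top1",(330,107),115),("plate top2",(330,265),115),("lab shoe",(383,262),60),("shoe short L out",(380,300),60),("shoe short R out",(424,300),60)]:
    print(n,onz(t,*g(*p),z).round(1))
for n,p,z in [("URend out",(15,530),50),("URend in",(52,533),50),("LRend in",(218,578),50),("notch UL",(162,187),50),("plate tl",(153,247),115),("plate tr",(278,275),115)]:
    print("side",n,onz(s,*h(*p),z).round(1))
print("green",tri(t,(453,248),s,(394,132.4)),"red",tri(t,(453.5,192),s,(350,124.7)))
E
```

```text
[(np.int32(252), np.float64(452.6), np.float64(248.0), [444, 240, 18, 17])] [(np.int32(323), np.float64(453.0), np.float64(191.9), [443, 182, 21, 20]), (np.int32(42), np.float64(262.1), np.float64(154.8), [259, 152, 7, 7])] [(np.int32(1), np.float64(449.0), np.float64(184.0), [449, 184, 1, 1]), (np.int32(1), np.float64(446.0), np.float64(186.0), [446, 186, 1, 1])]
URend out [585.1 307.9  50. ]
URend in [564.  306.5  50. ]
LRend in [463.4 312.   50. ]
LRend out [441.4 314.1  50. ]
UR out far [569.1 -71.7  50. ]
LR in notch L [448.8  26.   50. ]
LR notch R out [429.7   2.8  50. ]
LR notch L out [430.4  26.5  50. ]
UR notch L in [552.5  21.8  50. ]
UR notch R in [551.8  -2.6  50. ]
plate top1 [548.1 131.9 115. ]
plate top2 [463.4 134.  115. ]
lab shoe [459.  109.2  60. ]
shoe short L out [437.3 111.5  60. ]
shoe short R out [436.6  86.3  60. ]
side URend out [584.8 308.4  50. ]
side URend in [563.1 304.8  50. ]
side LRend in [462.1 307.5  50. ]
side notch UL [570.7  16.5  50. ]
side plate tl [547.2 130.6 115. ]
side plate tr [463.3 133.4 115. ]
green (array([ 461.72569113, -163.10173625,  242.58825813]), np.float64(0.44567405462339454)) red (array([ 557.14699114, -166.82502434,  244.6993861 ]), np.float64(0.22425384989659058))
```

Emit:
move_arm([
  {"dz": -50, "az": 0.14, "grip": 255},
  {"dz": -100, "az": 0.275, "grip": 255},
  {"dz": -120, "az": 0.275, "grip": 255},
  {"dz": -120, "az": 0.275, "grip": 255},
])

```text
invalid input
```

Emit:
move_arm([
  {"ax": 0, "ay": 0, "az": 0.14, "dx": 0, "dy": 0, "dz": -50, "grip": 255},
  {"ax": 0, "ay": 0, "az": 0.275, "dx": 0, "dy": 0, "dz": -100, "grip": 255},
  {"ax": 0, "ay": 0, "az": 0.275, "dx": 0, "dy": 0, "dz": -120, "grip": 255},
  {"ax": 0, "ay": 0, "az": 0.275, "dx": 0, "dy": 0, "dz": -120, "grip": 255},
])

```text
time_s: 0.75
eef_pos: [151.1, -633.9, 347.5]
ee_rot: [3.134, -0.002, -0.041]
wrist_force: [1.0, -0.2, 0.2]
gripper_width: 62.7
```

Emit:
move_arm([
  {"ax": 0, "ay": 0, "az": 0, "dx": 32, "dy": -30, "dz": 0, "grip": 255},
  {"ax": 0, "ay": 0, "az": 0, "dx": 64, "dy": -60, "dz": 0, "grip": 255},
  {"ax": 0, "ay": 0, "az": 0, "dx": 96, "dy": -90, "dz": 0, "grip": 255},
  {"ax": 0, "ay": 0, "az": 0, "dx": 128, "dy": -120, "dz": 0, "grip": 255},
  {"ax": 0, "ay": 0, "az": 0, "dx": 160, "dy": -150, "dz": 0, "grip": 255},
])

```text
time_s: 1.25
eef_pos: [317.4, -487.3, 341.1]
ee_rot: [-3.14, 0.001, -0.041]
wrist_force: [0.6, 0.5, 0.2]
gripper_width: 23.0
```

Emit:
move_arm([
  {"ax": 0, "ay": 0, "az": 0, "dx": 32, "dy": -30, "dz": 0, "grip": 255},
  {"ax": 0, "ay": 0, "az": 0, "dx": 64, "dy": -60, "dz": 0, "grip": 255},
  {"ax": 0, "ay": 0, "az": 0, "dx": 96, "dy": -90, "dz": 0, "grip": 255},
  {"ax": 0, "ay": 0, "az": 0, "dx": 128, "dy": -120, "dz": 0, "grip": 255},
  {"ax": 0, "ay": 0, "az": 0, "dx": 160, "dy": -150, "dz": 0, "grip": 255},
])

```text
time_s: 1.75
eef_pos: [483.3, -344.2, 341.1]
ee_rot: [-3.141, 0.002, -0.041]
wrist_force: [0.2, -1.1, 0.4]
gripper_width: 0.4
```

Emit:
move_arm([
  {"ax": 0, "ay": 0, "az": 0, "dx": 0, "dy": -46, "dz": 0, "grip": 255},
  {"ax": 0, "ay": 0, "az": 0, "dx": 0, "dy": -92, "dz": 0, "grip": 255},
  {"ax": 0, "ay": 0, "az": 0, "dx": 0, "dy": -138, "dz": 0, "grip": 255},
  {"ax": 0, "ay": 0, "az": 0, "dx": 0, "dy": -184, "dz": 0, "grip": 255},
  {"ax": 0, "ay": 0, "az": 0, "dx": 0, "dy": -230, "dz": 0, "grip": 255},
])

```text
time_s: 2.25
eef_pos: [491.4, -114.0, 341.1]
ee_rot: [-3.141, 0.002, -0.041]
wrist_force: [2.0, 0.2, -0.1]
gripper_width: 0.7
```

Emit:
move_arm([
  {"ax": 0, "ay": 0, "az": 0, "dx": 0, "dy": -46, "dz": 0, "grip": 255},
  {"ax": 0, "ay": 0, "az": 0, "dx": 0, "dy": -92, "dz": 0, "grip": 255},
  {"ax": 0, "ay": 0, "az": 0, "dx": 0, "dy": -138, "dz": 0, "grip": 255},
  {"ax": 0, "ay": 0, "az": 0, "dx": 0, "dy": -184, "dz": 0, "grip": 255},
  {"ax": 0, "ay": 0, "az": 0, "dx": 0, "dy": -230, "dz": 0, "grip": 255},
])

```text
time_s: 2.75
eef_pos: [500.8, 115.4, 341.3]
ee_rot: [3.141, 0.001, -0.041]
wrist_force: [1.0, -0.3, 0.5]
gripper_width: 0.4
```

Emit:
move_arm([
  {"ax": 0, "ay": 0, "az": 0, "dx": 0, "dy": -40, "dz": 0, "grip": 255},
  {"ax": 0, "ay": 0, "az": 0, "dx": 0, "dy": -65, "dz": 0, "grip": 255},
  {"ax": 0, "ay": 0, "az": 0, "dx": 0, "dy": -65, "dz": 0, "grip": 255},
])

```text
time_s: 3.05
eef_pos: [502.5, 183.6, 341.2]
ee_rot: [-3.14, 0.002, -0.033]
wrist_force: [0.2, 0.1, -0.5]
gripper_width: 0.6
```

Emit:
move_arm([
  {"ax": 0, "ay": 0, "az": 0, "dx": 5, "dy": 0, "dz": 45, "grip": 255},
  {"ax": 0, "ay": 0, "az": 0, "dx": 5, "dy": 0, "dz": 90, "grip": 255},
  {"ax": 0, "ay": 0, "az": 0, "dx": 5, "dy": 0, "dz": 135, "grip": 255},
  {"ax": 0, "ay": 0, "az": 0, "dx": 5, "dy": 0, "dz": 170, "grip": 255},
  {"ax": 0, "ay": 0, "az": 0, "dx": 5, "dy": 0, "dz": 170, "grip": 255},
])

```text
time_s: 3.55
eef_pos: [505.3, 175.5, 166.7]
ee_rot: [3.138, 0.011, -0.042]
wrist_force: [-0.5, -0.9, -0.0]
gripper_width: 0.5
```

```bash
python3 - <<'E'
from cell import ctrl, read_camera
import cv2
for n in ["side","wrist"]:
    d=read_camera(n); cv2.imwrite(f"pics/{n}1.png",d["img"][:,:,::-1])
E
```

```text
(no output)
```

View pics/side1.png

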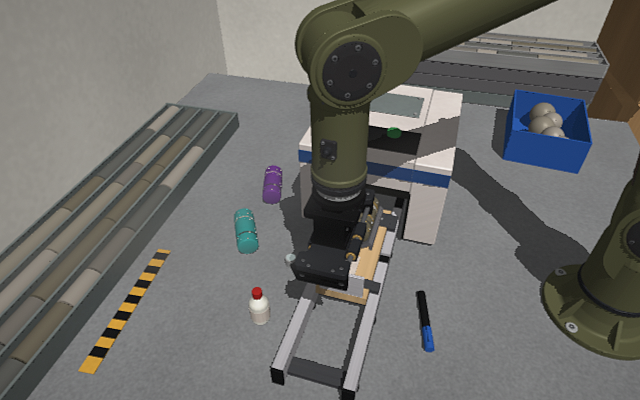

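View pics/wrist1.png

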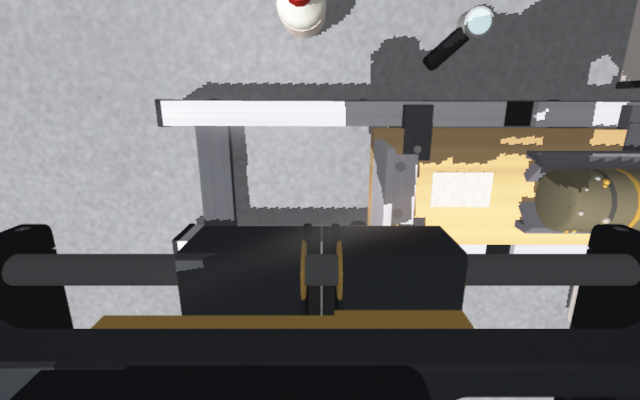

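```bash
python3 - <<'E'
import cv2
a=cv2.imread("pics/side0.png"); b=cv2.imread("pics/side1.png")
cv2.imwrite("pics/gz.png",cv2.hconcat([cv2.resize(a[0:80,500:580],(400,400),interpolation=2),cv2.resize(b[190:310,280:400],(400,400),interpolation=2)]))
E
```

```text
(no output)
```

View pics/gz.png

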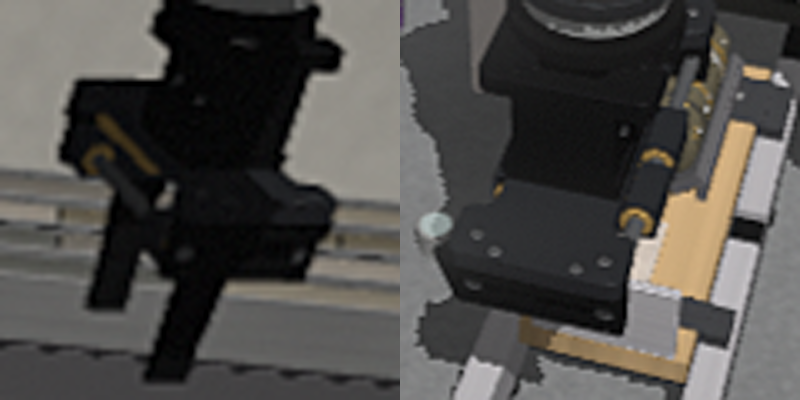

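Emit:
move_arm([
  {"ax": 0, "ay": 0, "az": 0, "dx": 0, "dy": 0, "dz": 35, "grip": 255},
  {"ax": 0, "ay": 0, "az": 0, "dx": 0, "dy": 0, "dz": 70, "grip": 255},
  {"ax": 0, "ay": 0, "az": 0, "dx": 0, "dy": 0, "dz": 92, "grip": 255},
  {"ax": 0, "ay": 0, "az": 0, "dx": 0, "dy": 0, "dz": 92, "grip": 255},
])

```text
time_s: 4.05
eef_pos: [508.9, 177.8, 80.0]
ee_rot: [3.141, 0.002, -0.042]
wrist_force: [-1.3, -1.0, 0.0]
gripper_width: 0.2
```

Emit:
move_arm([
  {"ax": 0, "ay": 0, "az": 0, "dx": 0, "dy": 6, "dz": 0, "grip": 255},
  {"ax": 0, "ay": 0, "az": 0, "dx": 0, "dy": 12, "dz": 0, "grip": 255},
  {"ax": 0, "ay": 0, "az": 0, "dx": 0, "dy": 18, "dz": 0, "grip": 255},
  {"ax": 0, "ay": 0, "az": 0, "dx": 0, "dy": 21, "dz": 0, "grip": 255},
  {"ax": 0, "ay": 0, "az": 0, "dx": 0, "dy": 21, "dz": 0, "grip": 255},
])

```text
time_s: 4.55
eef_pos: [508.9, 156.6, 81.1]
ee_rot: [3.141, -0.001, -0.043]
wrist_force: [0.0, -0.1, 0.5]
gripper_width: 0.2
```

```bash
python3 - <<'E'
from cell import ctrl, read_camera
import cv2
d=read_camera("side"); cv2.imwrite(f"pics/side2.png",cv2.resize(d["img"][160:360,240:460,::-1],None,fx=2.8,fy=2.8))
print(ctrl.state()["wrist_force"],ctrl.state()["eef_pos"])
E
```

```text
[-0.29960432  0.60952029 -0.46614767] [508.70702535 157.16962001  80.95404921]
```

View pics/side2.png

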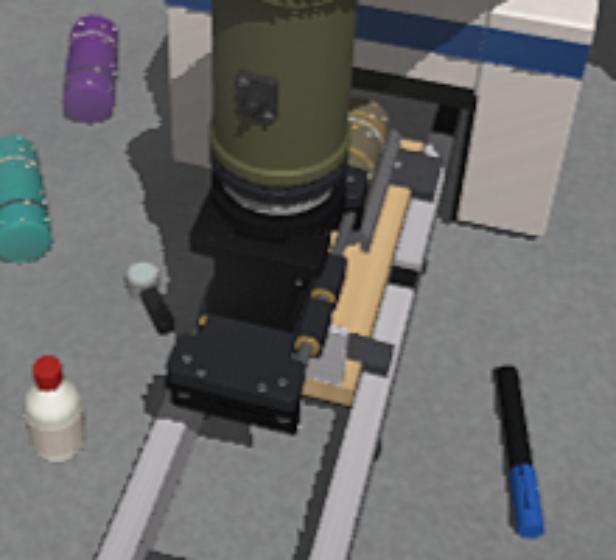

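Emit:
move_arm([
  {"ax": 0, "ay": 0, "az": 0, "dx": -3, "dy": 0, "dz": 6, "grip": 255},
  {"ax": 0, "ay": 0, "az": 0, "dx": -3, "dy": 3, "dz": 6, "grip": 255},
  {"ax": 0, "ay": 0, "az": 0, "dx": -3, "dy": 6, "dz": 6, "grip": 255},
  {"ax": 0, "ay": 0, "az": 0, "dx": -3, "dy": 9, "dz": 6, "grip": 255},
  {"ax": 0, "ay": 0, "az": 0, "dx": -3, "dy": 12, "dz": 6, "grip": 255},
])

```text
time_s: 5.1
eef_pos: [504.9, 146.6, 74.6]
ee_rot: [-3.14, -0.0, -0.041]
wrist_force: [-0.4, 4.3, -1.1]
gripper_width: 0.8
```

Emit:
move_arm([
  {"ax": 0, "ay": 0, "az": 0, "dx": 0, "dy": 2, "dz": 0, "grip": 255},
  {"ax": 0, "ay": 0, "az": 0, "dx": 0, "dy": 4, "dz": 0, "grip": 255},
  {"ax": 0, "ay": 0, "az": 0, "dx": 0, "dy": 6, "dz": 0, "grip": 255},
  {"ax": 0, "ay": 0, "az": 0, "dx": 0, "dy": 8, "dz": 0, "grip": 255},
  {"ax": 0, "ay": 0, "az": 0, "dx": 0, "dy": 10, "dz": 0, "grip": 255},
])

```text
time_s: 5.6
eef_pos: [504.5, 135.8, 74.5]
ee_rot: [-3.141, 0.0, -0.041]
wrist_force: [0.1, 4.4, -1.7]
gripper_width: 0.3
```

Emit:
move_arm([
  {"ax": 0, "ay": 0, "az": 0, "dx": 0, "dy": 3, "dz": 0, "grip": 255},
  {"ax": 0, "ay": 0, "az": 0, "dx": 0, "dy": 6, "dz": 0, "grip": 255},
  {"ax": 0, "ay": 0, "az": 0, "dx": 0, "dy": 10, "dz": 0, "grip": 255},
  {"ax": 0, "ay": 0, "az": 0, "dx": 0, "dy": 14, "dz": 0, "grip": 255},
  {"ax": 0, "ay": 0, "az": 0, "dx": 0, "dy": 18, "dz": 0, "grip": 255},
])

```text
time_s: 6.1
eef_pos: [503.8, 117.3, 74.5]
ee_rot: [3.141, -0.0, -0.041]
wrist_force: [-0.5, 3.8, -1.3]
gripper_width: 0.4
```

Emit:
move_arm([
  {"ax": 0, "ay": 0, "az": 0, "dx": 0, "dy": 4, "dz": 0, "grip": 255},
  {"ax": 0, "ay": 0, "az": 0, "dx": 0, "dy": 8, "dz": 0, "grip": 255},
  {"ax": 0, "ay": 0, "az": 0, "dx": 0, "dy": 12, "dz": 0, "grip": 255},
  {"ax": 0, "ay": 0, "az": 0, "dx": 0, "dy": 16, "dz": 0, "grip": 255},
  {"ax": 0, "ay": 0, "az": 0, "dx": 0, "dy": 20, "dz": 0, "grip": 255},
])

```text
time_s: 6.6
eef_pos: [502.9, 97.4, 74.5]
ee_rot: [3.142, 0.0, -0.041]
wrist_force: [-0.0, 4.1, -0.7]
gripper_width: 0.5
```

Emit:
move_arm([
  {"ax": 0, "ay": 0, "az": 0, "dx": 0, "dy": 4, "dz": 0, "grip": 255},
  {"ax": 0, "ay": 0, "az": 0, "dx": 0, "dy": 8, "dz": 0, "grip": 255},
  {"ax": 0, "ay": 0, "az": 0, "dx": 0, "dy": 12, "dz": 0, "grip": 255},
  {"ax": 0, "ay": 0, "az": 0, "dx": 0, "dy": 15, "dz": 0, "grip": 255},
  {"ax": 0, "ay": 0, "az": 0, "dx": 0, "dy": 18, "dz": 0, "grip": 255},
])

```text
time_s: 7.1
eef_pos: [502.1, 79.6, 74.5]
ee_rot: [3.142, 0.0, -0.041]
wrist_force: [-0.6, 4.4, -1.0]
gripper_width: 0.7
```

```bash
python3 - <<'E'
from cell import ctrl, read_camera
import cv2
d=read_camera("side"); cv2.imwrite(f"pics/side3.png",cv2.resize(d["img"][160:360,240:460,::-1],None,fx=2.8,fy=2.8))
print(ctrl.state()["wrist_force"],ctrl.state()["eef_pos"])
E
```

```text
[-0.17485817  4.20602295 -0.0731418 ] [502.13199678  78.90879248  74.49860736]
```

View pics/side3.png

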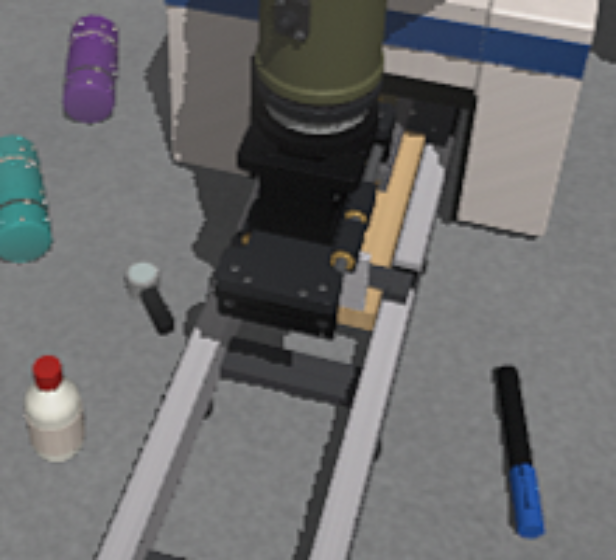

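Emit:
move_arm([
  {"ax": 0, "ay": 0, "az": 0, "dx": 0, "dy": 2, "dz": 0, "grip": 255},
  {"ax": 0, "ay": 0, "az": 0, "dx": 0, "dy": 4, "dz": 0, "grip": 255},
  {"ax": 0, "ay": 0, "az": 0, "dx": 0, "dy": 6, "dz": 0, "grip": 255},
  {"ax": 0, "ay": 0, "az": 0, "dx": 0, "dy": 8, "dz": 0, "grip": 255},
  {"ax": 0, "ay": 0, "az": 0, "dx": 0, "dy": 10, "dz": 0, "grip": 255},
])

```text
time_s: 7.65
eef_pos: [501.7, 69.7, 74.5]
ee_rot: [3.142, 0.0, -0.041]
wrist_force: [-0.3, 4.3, 0.0]
gripper_width: 0.5
```

Emit:
move_arm([
  {"ax": 0, "ay": 0, "az": 0, "dx": 0, "dy": 1, "dz": 0, "grip": 255},
  {"ax": 0, "ay": 0, "az": 0, "dx": 0, "dy": 2, "dz": 0, "grip": 255},
  {"ax": 0, "ay": 0, "az": 0, "dx": 0, "dy": 3, "dz": 0, "grip": 255},
  {"ax": 0, "ay": 0, "az": 0, "dx": 0, "dy": 4, "dz": 0, "grip": 255},
])

```text
time_s: 8.05
eef_pos: [501.6, 65.8, 74.5]
ee_rot: [-3.142, 0.0, -0.041]
wrist_force: [0.3, 4.5, -0.8]
gripper_width: 0.7
```

Emit:
move_arm([
  {"ax": 0, "ay": 0, "az": 0, "dx": 0, "dy": 1, "dz": 0, "grip": 255},
  {"ax": 0, "ay": 0, "az": 0, "dx": 0, "dy": 2, "dz": 0, "grip": 255},
])

```text
time_s: 8.25
eef_pos: [501.5, 63.8, 74.6]
ee_rot: [3.142, -0.0, -0.041]
wrist_force: [-0.0, 4.6, 0.1]
gripper_width: 0.5
```

Emit:
move_arm([
  {"ax": 0, "ay": 0, "az": 0, "dx": 0, "dy": 1, "dz": 0, "grip": 255},
  {"ax": 0, "ay": 0, "az": 0, "dx": 0, "dy": 2, "dz": 0, "grip": 255},
])

```text
time_s: 8.45
eef_pos: [501.4, 61.0, 74.5]
ee_rot: [3.141, 0.0, -0.042]
wrist_force: [0.0, 4.1, 0.6]
gripper_width: 0.6
```

Emit:
move_arm([
  {"ax": 0, "ay": 0, "az": 0, "dx": 0, "dy": 0.7, "dz": 0, "grip": 255},
  {"ax": 0, "ay": 0, "az": 0, "dx": 0, "dy": 1.5, "dz": 0, "grip": 255},
])

```text
time_s: 8.65
eef_pos: [501.4, 60.7, 74.5]
ee_rot: [-3.141, -0.0, -0.041]
wrist_force: [-1.1, 3.1, -0.9]
gripper_width: 0.4
```

Emit:
move_arm([
  {"ax": 0, "ay": 0, "az": 0, "dx": 0, "dy": 0.7, "dz": 0, "grip": 255},
  {"ax": 0, "ay": 0, "az": 0, "dx": 0, "dy": 1.5, "dz": 0, "grip": 255},
])

```text
time_s: 8.85
eef_pos: [501.3, 59.0, 74.5]
ee_rot: [-3.141, 0.0, -0.041]
wrist_force: [0.4, 3.4, -1.2]
gripper_width: 0.3
```

Emit:
move_arm([
  {"ax": 0, "ay": 0, "az": 0, "dx": 0, "dy": 0.7, "dz": 0, "grip": 255},
  {"ax": 0, "ay": 0, "az": 0, "dx": 0, "dy": 1.5, "dz": 0, "grip": 255},
])

```text
time_s: 9.05
eef_pos: [501.2, 57.6, 74.5]
ee_rot: [-3.141, 0.0, -0.041]
wrist_force: [0.3, 6.2, -1.0]
gripper_width: 0.5
```

```bash
python3 - <<'E'
from cell import ctrl, read_camera
import cv2
d=read_camera("side"); cv2.imwrite(f"pics/side4.png",cv2.resize(d["img"][180:320,300:420,::-1],None,fx=4.2,fy=4.2))
d=read_camera("top"); cv2.imwrite(f"pics/top4.png",cv2.resize(d["img"][175:270,200:410,::-1],None,fx=3.8,fy=3.8,interpolation=2))
print(ctrl.state()["wrist_force"],ctrl.state()["eef_pos"])
E
```

```text
[ 0.26723337  4.79424572 -0.28774391] [501.23045014  57.69690343  74.51534649]
```

View pics/side4.png

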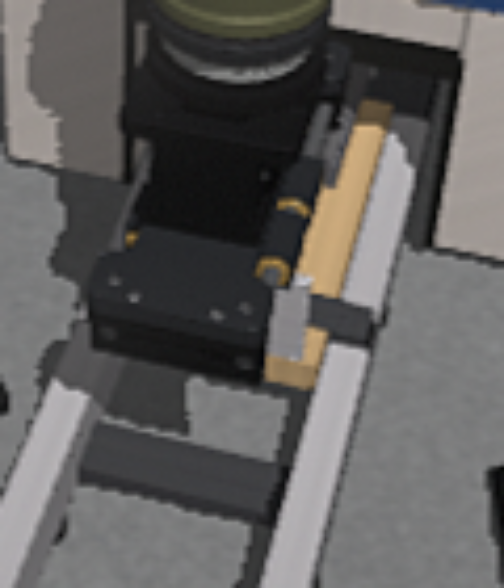

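View pics/top4.png

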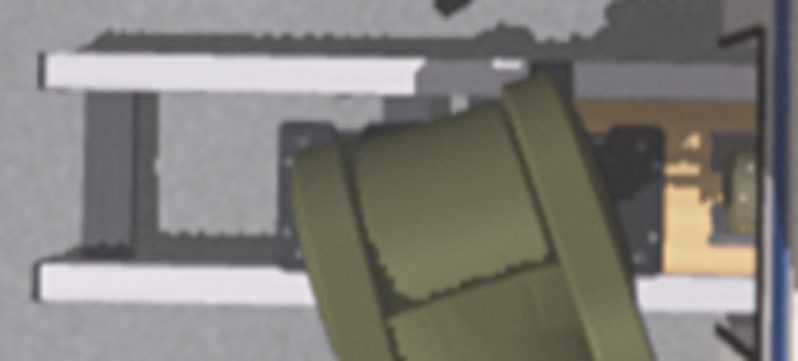

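Emit:
move_arm([
  {"ax": 0, "ay": 0, "az": 0, "dx": 0, "dy": 0.7, "dz": 0, "grip": 255},
  {"ax": 0, "ay": 0, "az": 0, "dx": 0, "dy": 1.5, "dz": 0, "grip": 255},
])

```text
time_s: 9.35
eef_pos: [501.2, 57.6, 74.6]
ee_rot: [-3.139, -0.0, -0.04]
wrist_force: [-1.0, 9.1, -0.5]
gripper_width: 0.3
```

Emit:
move_arm([
  {"ax": 0, "ay": 0, "az": 0, "dx": 0, "dy": 0.5, "dz": 0, "grip": 255},
  {"ax": 0, "ay": 0, "az": 0, "dx": 0, "dy": 1, "dz": 0, "grip": 255},
])

```text
time_s: 9.55
eef_pos: [501.1, 57.5, 74.6]
ee_rot: [-3.138, -0.0, -0.04]
wrist_force: [-0.6, 11.1, -2.2]
gripper_width: 0.3
```

Emit:
move_arm([
  {"ax": 0, "ay": 0, "az": 0, "dx": 0, "dy": -4, "dz": 0, "grip": 255},
  {"ax": 0, "ay": 0, "az": 0, "dx": 0, "dy": -20, "dz": 0, "grip": 255},
  {"ax": 0, "ay": 0, "az": 0, "dx": 0, "dy": -45, "dz": 0, "grip": 255},
  {"ax": 0, "ay": 0, "az": 0, "dx": 0, "dy": -85, "dz": 0, "grip": 255},
  {"ax": 0, "ay": 0, "az": 0, "dx": 0, "dy": -110, "dz": 0, "grip": 255},
])

```text
time_s: 10.05
eef_pos: [506.1, 165.2, 74.7]
ee_rot: [3.14, -0.001, -0.041]
wrist_force: [0.2, 0.4, 0.3]
gripper_width: 0.9
```

Emit:
move_arm([
  {"ax": 0, "ay": 0, "az": 0, "dx": 0, "dy": 0, "dz": -45, "grip": 255},
  {"ax": 0, "ay": 0, "az": 0, "dx": 0, "dy": 0, "dz": -90, "grip": 255},
  {"ax": 0, "ay": 0, "az": 0, "dx": 0, "dy": 0, "dz": -135, "grip": 255},
  {"ax": 0, "ay": 0, "az": 0, "dx": 0, "dy": 0, "dz": -180, "grip": 255},
  {"ax": 0, "ay": 0, "az": 0, "dx": 0, "dy": 0, "dz": -225, "grip": 255},
])

```text
time_s: 10.55
eef_pos: [505.9, 162.4, 301.5]
ee_rot: [3.138, -0.001, -0.044]
wrist_force: [0.9, 0.7, -0.6]
gripper_width: 0.4
```

```bash
python3 - <<'E'
from cell import ctrl, read_camera
import cv2
d=read_camera("side"); cv2.imwrite(f"pics/side5.png",cv2.resize(d["img"][180:320,280:420,::-1],None,fx=4.2,fy=4.2))
d=read_camera("top"); cv2.imwrite(f"pics/top5.png",cv2.resize(d["img"][175:270,200:410,::-1],None,fx=3.8,fy=3.8,interpolation=2))
d=read_camera("wrist"); cv2.imwrite(f"pics/wrist5.png",d["img"][:,:,::-1])
print(ctrl.state()["wrist_force"],ctrl.state()["eef_pos"])
E
```

```text
[-0.21839049  0.53612668 -0.7300149 ] [507.68192021 163.56526046 302.7809888 ]
```

View pics/side5.png

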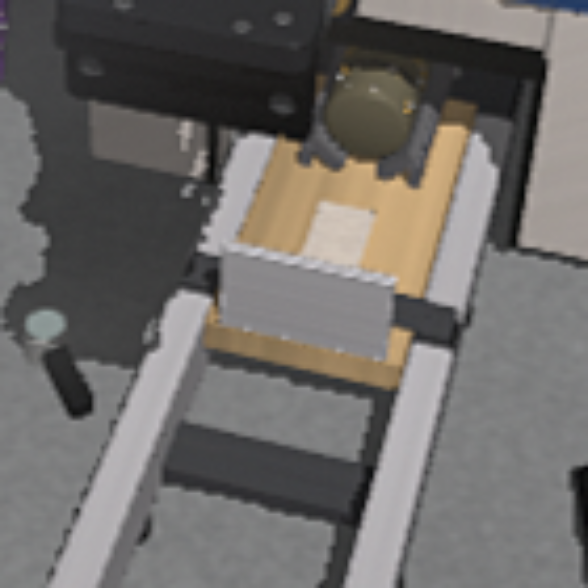

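View pics/top5.png

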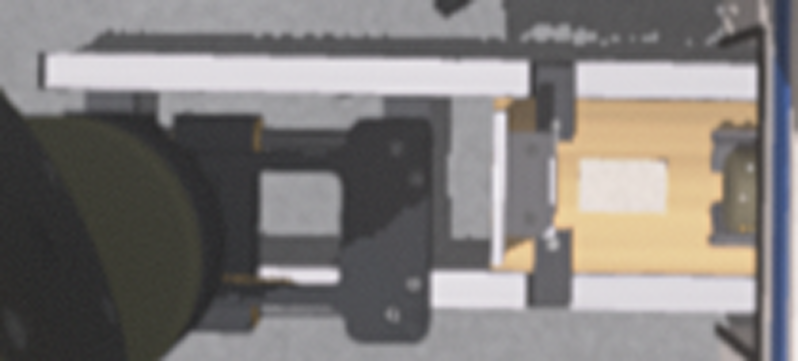

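View pics/wrist5.png

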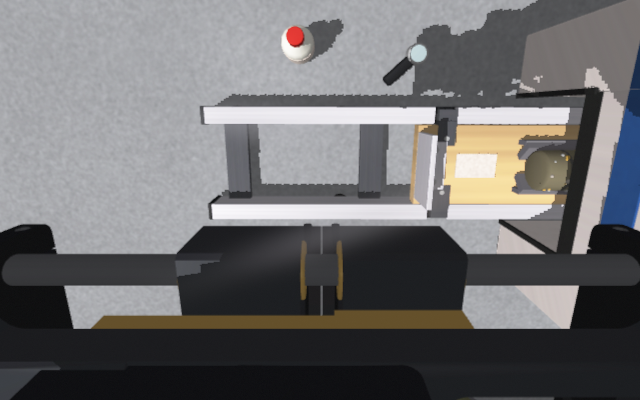

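```bash
python3 - <<'E'
from cell import read_camera
from h import *
t=read_camera("top");s=read_camera("side")
g=lambda a,b:(200+a/3.8-.4,175+b/3.8-.4)
h=lambda a,b:(265+a/2.8-.4,180+b/2.8-.4)
k=lambda a,b:(280+a/4.2-.4,180+b/4.2-.4)
print("before",tri(t,g(330,107),s,h(153,247)),tri(t,g(330,265),s,h(278,275)))
print("after",tri(t,g(494,107),s,k(222,248)),tri(t,g(494,265),s,k(397,280)))
a=t["img"];b=s["img"]
cv2.imwrite("pics/side6.png",cv2.resize(b[220:280,315:400,::-1],None,fx=8,fy=8,interpolation=2))
E
```

```text
before (array([547.55673417, 131.61242804, 116.11733988]), np.float64(1.1711685045644038)) (array([463.32140326, 133.90457232, 115.58253567]), np.float64(0.20463032853908847))
after (array([544.46723874,  43.22708291, 106.34493279]), np.float64(2.6168423763216)) (array([459.57012201,  45.78935771, 109.0370756 ]), np.float64(1.7483121581277563))
```

View pics/side6.png

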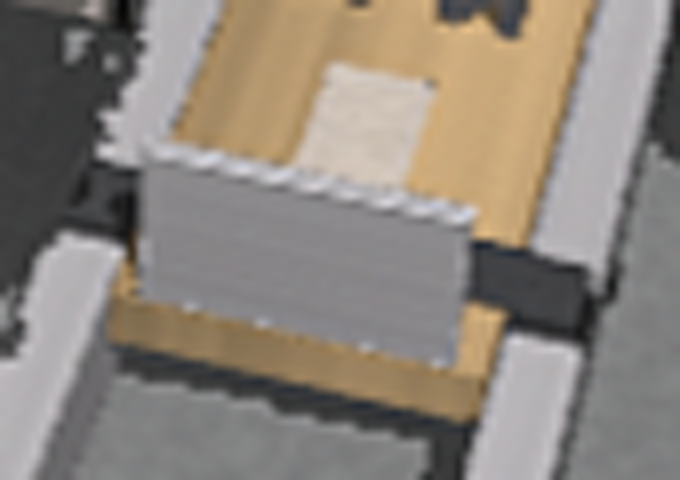

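Emit:
move_arm([
  {"ax": 0, "ay": 0, "az": 0, "dx": 0, "dy": 45, "dz": -10, "grip": 255},
  {"ax": 0, "ay": 0, "az": 0, "dx": -8, "dy": 90, "dz": -15, "grip": 255},
  {"ax": 0, "ay": 0, "az": 0, "dx": -16, "dy": 135, "dz": -15, "grip": 255},
  {"ax": 0, "ay": 0, "az": 0, "dx": -24, "dy": 180, "dz": -15, "grip": 255},
  {"ax": 0, "ay": 0, "az": 0, "dx": -31, "dy": 225, "dz": -15, "grip": 255},
])

```text
time_s: 11.3
eef_pos: [463.5, -61.4, 312.7]
ee_rot: [3.141, 0.003, -0.042]
wrist_force: [0.9, -0.8, -0.2]
gripper_width: 0.2
```

Emit:
move_arm([
  {"ax": 0, "ay": 0, "az": 0, "dx": 0, "dy": 45, "dz": 0, "grip": 255},
  {"ax": 0, "ay": 0, "az": 0, "dx": 0, "dy": 85, "dz": 0, "grip": 255},
  {"ax": 0, "ay": 0, "az": 0, "dx": 0, "dy": 102, "dz": 0, "grip": 255},
  {"ax": 0, "ay": 0, "az": 0, "dx": 0, "dy": 102, "dz": 0, "grip": 255},
  {"ax": 0, "ay": 0, "az": 0, "dx": 0, "dy": 102, "dz": 0, "grip": 255},
])

```text
time_s: 11.8
eef_pos: [461.0, -159.3, 313.4]
ee_rot: [-3.14, 0.002, -0.04]
wrist_force: [-0.5, 0.9, -1.5]
gripper_width: 0.3
```

```bash
python3 - <<'E'
from cell import ctrl, read_camera
from h import *
d=read_camera("wrist"); cv2.imwrite(f"pics/wrist7.png",d["img"][:,:,::-1])
b=blob(d["img"],(50,80,30),(85,255,255)); print(b[:1]); print(onz(d,b[0][1],b[0][2],243))
d=read_camera("side"); cv2.imwrite(f"pics/side7.png",cv2.resize(d["img"][30:230,280:500,::-1],None,fx=2.8,fy=2.8))
print(ctrl.state()["wrist_force"],ctrl.state()["eef_pos"])
E
```

```text
[(np.int32(1433), np.float64(323.3), np.float64(201.3), [303, 180, 42, 43])]
[ 462.86376935 -159.82441952  243.        ]
[0.46522287 0.14813835 0.93103822] [ 461.5643745  -158.37896165  314.18065328]
```

View pics/wrist7.png

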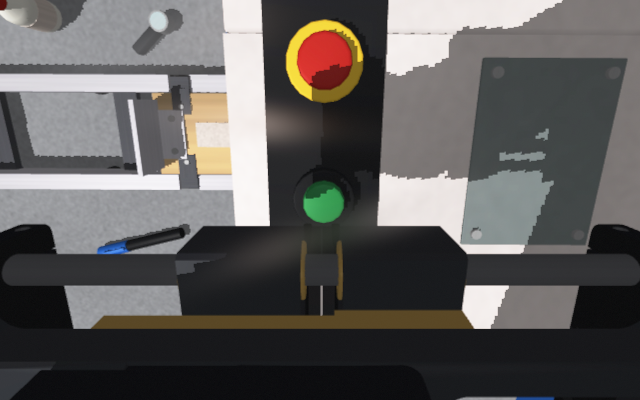

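View pics/side7.png

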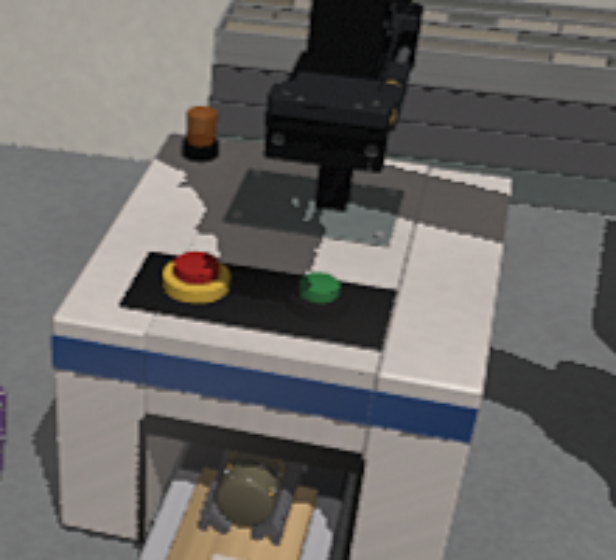

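Emit:
move_arm([
  {"ax": 0, "ay": 0, "az": 0, "dx": 1, "dy": 2.5, "dz": 30, "grip": 255},
  {"ax": 0, "ay": 0, "az": 0, "dx": 1, "dy": 2.5, "dz": 55, "grip": 255},
  {"ax": 0, "ay": 0, "az": 0, "dx": 1, "dy": 2.5, "dz": 64, "grip": 255},
  {"ax": 0, "ay": 0, "az": 0, "dx": 1, "dy": 2.5, "dz": 64, "grip": 255},
])

```text
time_s: 12.3
eef_pos: [461.7, -161.5, 249.9]
ee_rot: [-3.141, 0.002, -0.039]
wrist_force: [-1.2, 0.2, 1.2]
gripper_width: 0.5
```

```bash
python3 - <<'E'
from cell import ctrl, read_camera
from h import *
d=read_camera("side"); cv2.imwrite(f"pics/side8.png",cv2.resize(d["img"][90:170,330:450,::-1],None,fx=6,fy=6))
print(ctrl.state()["wrist_force"],ctrl.state()["eef_pos"])
E
```

```text
[ 1.04942846  0.26747604 -0.07858346] [ 462.44882859 -162.13104787  251.1231896 ]
```

View pics/side8.png

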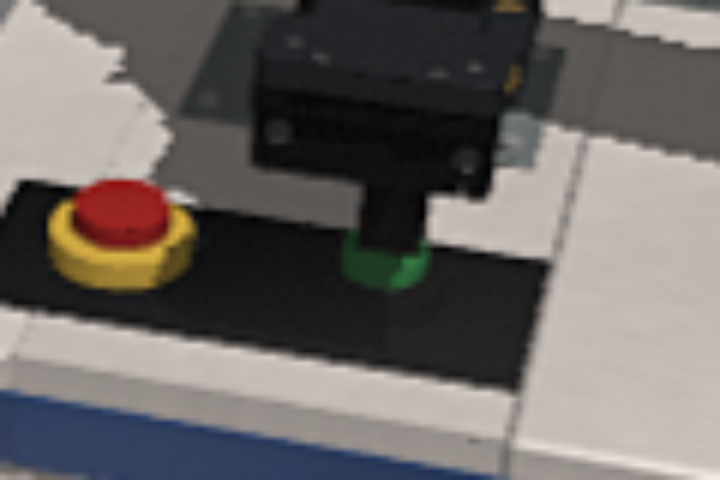

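Fingers are centred just above the green button. Press down slowly.

Emit:
move_arm([
  {"ax": 0, "ay": 0, "az": 0, "dx": 0, "dy": 0, "dz": 2, "grip": 255},
  {"ax": 0, "ay": 0, "az": 0, "dx": 0, "dy": 0, "dz": 4, "grip": 255},
  {"ax": 0, "ay": 0, "az": 0, "dx": 0, "dy": 0, "dz": 6, "grip": 255},
  {"ax": 0, "ay": 0, "az": 0, "dx": 0, "dy": 0, "dz": 8, "grip": 255},
])

```text
time_s: 12.75
eef_pos: [463.3, -163.1, 244.2]
ee_rot: [3.141, -0.003, -0.041]
wrist_force: [-3.1, 3.8, 18.2]
gripper_width: 0.4
```

Emit:
move_arm([
  {"ax": 0, "ay": 0, "az": 0, "dx": 0, "dy": 0, "dz": 1, "grip": 255},
  {"ax": 0, "ay": 0, "az": 0, "dx": 0, "dy": 0, "dz": 2, "grip": 255},
  {"ax": 0, "ay": 0, "az": 0, "dx": 0, "dy": 0, "dz": 3, "grip": 255},
])

```text
time_s: 13.05
eef_pos: [463.4, -163.1, 244.0]
ee_rot: [3.14, -0.004, -0.041]
wrist_force: [-6.4, 3.5, 25.8]
gripper_width: 0.5
```

Emit:
move_arm([
  {"ax": 0, "ay": 0, "az": 0, "dx": 0, "dy": 0, "dz": 1, "grip": 255},
  {"ax": 0, "ay": 0, "az": 0, "dx": 0, "dy": 0, "dz": 2, "grip": 255},
  {"ax": 0, "ay": 0, "az": 0, "dx": 0, "dy": 0, "dz": 2, "grip": 255},
])

```text
time_s: 13.35
eef_pos: [463.4, -163.2, 243.9]
ee_rot: [3.139, -0.005, -0.041]
wrist_force: [-8.1, 4.5, 30.3]
gripper_width: 0.2
```

```bash
python3 - <<'E'
from cell import ctrl, read_camera
from h import *
d=read_camera("side"); cv2.imwrite(f"pics/side9.png",cv2.resize(d["img"][90:170,330:450,::-1],None,fx=6,fy=6))
print(ctrl.state()["wrist_force"],ctrl.state()["eef_pos"])
d=read_camera("wrist"); cv2.imwrite(f"pics/wrist9.png",d["img"][:,:,::-1])
E
```

```text
[-8.62085515  5.03995751 30.13013786] [ 463.40412259 -163.14851324  243.94241778]
```

View pics/side9.png

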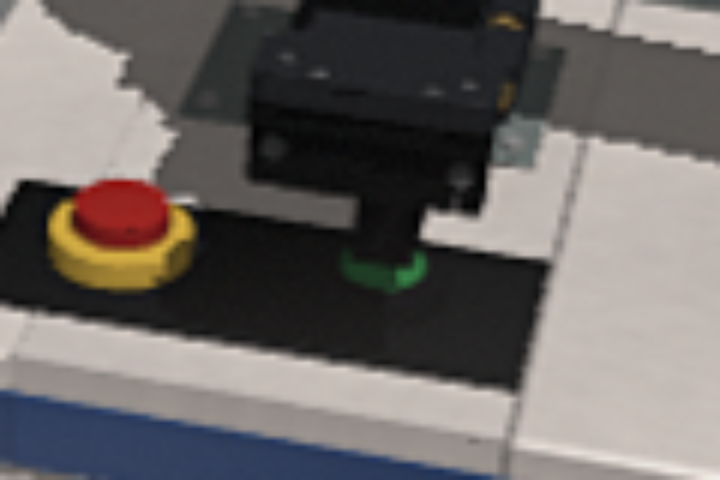

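View pics/wrist9.png

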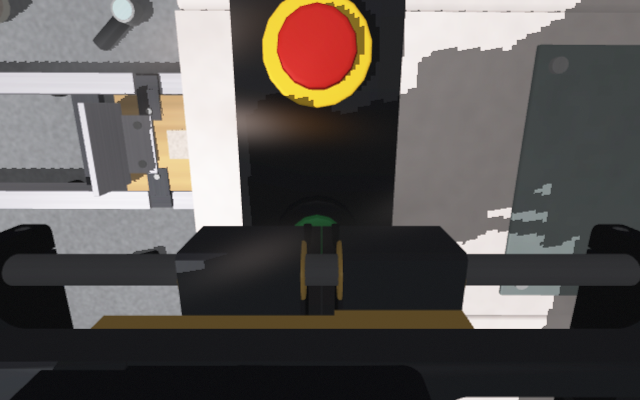

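Emit:
move_arm([
  {"ax": 0, "ay": 0, "az": 0, "dx": 0, "dy": 0, "dz": -4, "grip": 255},
  {"ax": 0, "ay": 0, "az": 0, "dx": 0, "dy": 0, "dz": -6, "grip": 255},
  {"ax": 0, "ay": 0, "az": 0, "dx": 0, "dy": 0, "dz": -8, "grip": 255},
])

```text
time_s: 13.75
eef_pos: [463.1, -163.1, 246.5]
ee_rot: [3.141, -0.003, -0.041]
wrist_force: [2.2, 1.2, 3.7]
gripper_width: 0.5
```

Emit:
move_arm([
  {"ax": 0, "ay": 0, "az": 0, "dx": 0, "dy": 0, "dz": -1.5, "grip": 255},
  {"ax": 0, "ay": 0, "az": 0, "dx": 0, "dy": 0, "dz": -1.5, "grip": 255},
])

```text
time_s: 13.95
eef_pos: [462.5, -163.4, 247.1]
ee_rot: [3.141, -0.001, -0.041]
wrist_force: [2.0, 0.6, 3.1]
gripper_width: 0.2
```

```bash
python3 - <<'E'
from cell import ctrl
import time
print(ctrl.state()["wrist_force"],ctrl.state()["eef_pos"])
E
```

```text
[2.04947012 0.55508726 3.14409273] [ 462.48167305 -163.42246927  247.13857237]
```

Emit:
move_arm([
  {"ax": 0, "ay": 0, "az": 0, "dx": 0, "dy": 0, "dz": -10, "grip": 255},
  {"ax": 0, "ay": 0, "az": 0, "dx": 0, "dy": 0, "dz": -50, "grip": 255},
  {"ax": 0, "ay": 0, "az": 0, "dx": 0, "dy": 0, "dz": -80, "grip": 255},
  {"ax": 0, "ay": 0, "az": 0, "dx": 0, "dy": 0, "dz": -80, "grip": 255},
])

```text
time_s: 14.35
eef_pos: [463.1, -164.2, 331.0]
ee_rot: [3.139, -0.004, -0.042]
wrist_force: [0.5, 0.4, 0.7]
gripper_width: 0.5
```

```bash
python3 - <<'E'
from cell import ctrl, read_camera
from h import *
d=read_camera("side"); cv2.imwrite(f"pics/side10.png",d["img"][:,:,::-1])
cv2.imwrite(f"pics/side10z.png",cv2.resize(d["img"][90:170,330:450,::-1],None,fx=6,fy=6))
print(ctrl.state()["wrist_force"],ctrl.state()["eef_pos"])
d=read_camera("wrist"); cv2.imwrite(f"pics/wrist10.png",d["img"][:,:,::-1])
E
```

```text
[-0.09617319  0.30475014  0.04567971] [ 462.28811761 -163.94796085  328.5995186 ]
```

View pics/side10.png

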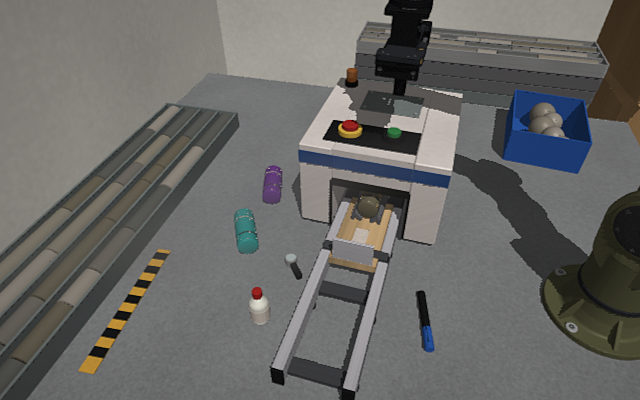

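View pics/side10z.png

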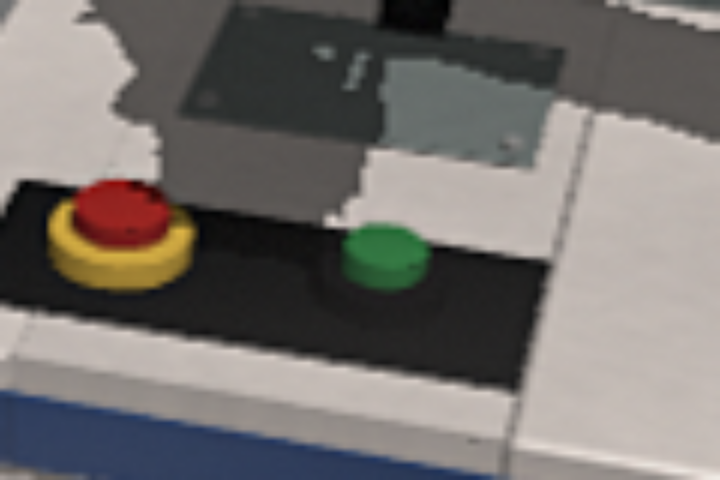

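View pics/wrist10.png

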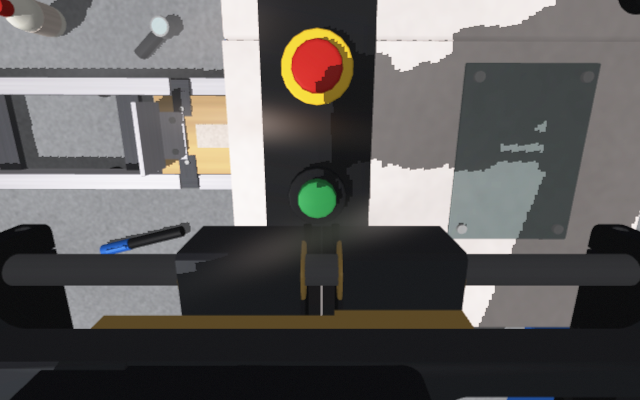

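```bash
python3 - <<'E'
from cell import ctrl
print(ctrl.hand_in())
E
```

```text
the job is handed in; nothing more can be done
None
```

I pushed the carrier about 88 mm along the rails into the hood until it seated. I then pressed the green start button fully down, let it go, and handed the job in at about 14.5 s.

**Carrier:**
- Pushing took about 4 N. It then stopped against the notch wall, where the force rose to 11 N.
- Before and after, I measured the plate top at 115.8 mm and about 107.7 mm, a drop of roughly 8 mm against the 7 mm expected.
- The pictures show both short shoes down in their notches and the core still in its cradle.
- The two plate corners came out 2.7 mm apart in height. The two camera views of them also disagreed by up to 2.6 mm, so I took this as measuring error and the board as level.

**Start button:** It met a hard stop at TCP height 244 mm with 30 N on it. Backing off, I still felt about 3 N of spring at 247 mm, and afterwards the pictures show the button back up. I first estimated its top at about 243 mm, which was a few millimetres too low. I judged full travel from the hard stop and the spring force, since the joint itself can't be read.

**Everything else:** I did not touch the red stop button, bottle, hand lens or marker, and they look unchanged in the last pictures. The arm ended about 80 mm above the button, touching nothing.

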